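Stack cast wax bars: wedge the inverted bar home, then lay one across

ROBOT

A 7-joint arm with a two-finger parallel gripper is mounted at the origin on a cart in front of the work surface, level with it; the furniture and walls round the work are solid. World frame = base frame: x ahead of the robot, y to its left, z up, the work surface at z = 0. Lengths are in m, angles in rad, forces in N, time in s.
With the tool pointing down it reaches from about 0.4 to 0.85 m from the base axis. Payload 10.4 kg.
Tool frame: the origin (TCP) lies at the very end of the fingers, on their centre line; the grasp point (between the pads) lies r.pinch_z behind it (r.pinch_z is the distance from the TCP to the grasp point, in m); z points along the fingers, x is the direction in which the jaws open and shut, and the axes are right-handed (so a half turn about z gives the same grasp; the last joint's range is limited). The gripper opens to 87 mm and grips with 3 to 60 N. Pads are 19 mm wide; open, the fingers measure 117 mm over their backs; the gripper's body (75 mm by 190 mm) begins 51 mm behind the grasp point.
Start: joints at [1.203, 0.332, -0.065, 1.46, 0.022, 1.35, -0.088], TCP at [0.211, -0.588, 0.223] pointing down, gripper open.
Joint ranges: [-2.6, 2.6], [-0.5, 2.12], [-1.47, 1.34], [0.16, 2.42], [-1.27, 4.41], [0.06, 2.06], [-2.6, 2.6]. Speed limits (rad/s): [2.22, 2.22, 2.79, 2.79, 3.14, 3.14, 3.14].

INTERFACE

Orientations are given as a unit quaternion [x, y, z, w].
In Python, from bench import r gives the robot as it stands.
- The arm moves only by the tool carry_out, never from a script. Its argument "increments" is text: rows parted by semicolons, each of 7 numbers parted by spaces: the turn, a rotation vector about the tool's x, y, z in degrees, then the shift along the tool's x, y, z in m, then the finger opening in m, from 0 to 0.087. A call has exactly 5 rows; each row is the pose to reach, as a shift and turn from the pose measured when the call began, along the tool's axes at that moment; what a row does not reach only later rows make up. A row lasts 1/8 s, in which the tool goes at most 62.5 mm and 10.7 degrees, less where a joint would pass 70% of its speed; a pose out of reach is approached as far as the arm can. A call with a gripper value outside its range is refused whole. The fingers move at their own pace and stop on an object; "squeeze" is the grip in N (left out, the last holds). Time passes only in rows, so rows that repeat a pose let the fingers close, or fill a call up. It gives the time, the measured TCP pose, the force and the opening at its end, in the units of the state.
- r.read_state(): the state, without advancing time (a new reading comes with each control period).
- r.camera(name): name is "scene" or "top" or "wrist"; returns (picture, depth): 480x640x3 uint8, blue, green, red; 480x640 float32, m along the optical axis (not along the pixel's ray), 0 where there is no reading.
- r.camera_model(name): a dict with "K" (3x3 intrinsics, pixels), "extrinsics" (4x4, takes a point from camera to world coordinates). Camera axes: x right, y down, z forward; pixel columns grow to the right and rows downward; lengths in m; the calibration is good to about 2 mm. A picture is of the moment at which its call begins: read the wrist's pose just before it. camera_model takes no time and is no camera call; for the wrist camera it gives the pose at the moment of the call.
- r.close_job(): hands the job in, once; it reports no verdict.
The state is a dict: "time": time; "joint_positions": joint angles; "joint_vel": joint speeds; "joint_torque": joint torques, N m; "ee_pos": TCP position; "eef_rot": TCP orientation; "ft_force": force on the tool from outside, world axes, zero at the start; "torque": the same for the moment, N m; "width": finger opening in m.
Only numpy, scipy, OpenCV 4.12 (cv2) and the standard library are available. Lean on these libraries where they do the work, as an engineer would, in place of code of your own. Each camera call takes 0.05 s, during which the arm holds its last target.

TASK

Finish the layer of wax bars on the cork board: take the bar that lies wide face up in the sloping rack and, keeping it wide face up, put it between the two bars on the board, in line with them, and press it down so that it wedges them apart and sits on the board, flush with their tops. Then lay the other bar from the rack, wide face down, crosswise over the middle of that layer so that it lies flat. Leave the spool, the tape roll and the mug where they are.

Things in the scene. Friction and masses are not known exactly. Their poses are not given: they have to be found in the camera images.
- board: Plywood stacking board with a cork face, 190 x 210 x 18 mm, fixed to the bench. Origin at the centre of its underside, top face at z = 18 mm; its x runs roughly along the bars lying on it, y across them. Board and rack may be on either side of the bench.
- rack: Fixed wooden rack, 230 mm wide (y), 130 mm deep (x); its plate slopes 35 degrees, low edge to -x (the robot) with a 12 mm lip. Origin on the bench under its middle; the plate's surface is 70 mm above it. Two bars lie on it side by side, centres 104 mm apart, long axes down the slope, lower ends at the lip; which is on which side varies.
- bar_left: Honey-yellow cast wax bar: 130 mm long (x), 36 mm high (z), 0.2 kg. Wide face 54 mm across, narrow face 36 mm; the sides are upright for 8 mm from the wide face, then slope in to the narrow face. Origin at the bar's centre, z points from wide to narrow face. All four bars are alike. This one lies wide face down on the board, at +y, along the board's x.
- bar_right: A bar like bar_left, wide face down on the board at -y. The two start too close (centres 84 to 90 mm apart) for the third bar, which then stands 5 to 20 mm proud between them and seldom sinks home by its own weight; pressed down with a few newtons (15 at most) it slides them apart. With it home, their centres are about 95 mm apart.
- bar_gap: A bar like bar_left that starts in the rack with its wide face up (z into the plate). It goes between the two bars on the board, wide face up. Home, its centre is 36 mm above the board's underside, like its neighbours', and there is no finger room left at its sides.
- bar_cross: A bar like bar_left that starts in the rack with its narrow face up (z out of the plate). It goes crosswise on top, wide face down; its centre is then 72 mm above the board's underside.
- white_spool: Bystander: white thread spool standing upright, 44 mm across and 60 mm high, loose. Origin at the centre of its underside.
- tape_roll: Bystander: beige roll of tape lying flat, 66 mm across and 19 mm high, loose. Origin at the centre of its underside.
- blue_mug: Bystander: grey-blue mug without handle, 84 mm across and 83 mm high, loose. Origin at the centre of its underside.
There are look-alikes about, which are no part of the job. What is shaped like the bar_gap but red is not meant.

How it is judged:
On the way:
1. the wide-face-up bar is home between the two bars on the board, flush with them (z of bar_left in the frame of board between 0.033 and 0.0385 m and angle between each of bar_left, bar_right's own z axis and vertical below 0.06 rad and z of bar_right in the frame of board between 0.033 and 0.0385 m and z of bar_gap in the frame of board between 0.033 and 0.0385 m and angle between bar_gap's own z axis and vertical above 3.0816 rad and y of bar_gap in the frame of bar_left between -0.055 and -0.043 m and y of bar_gap in the frame of bar_right between 0.043 and 0.055 m and x of bar_gap in the frame of bar_left between -0.025 and 0.025 m and angle between the x axis of bar_gap and the x axis of bar_left, either way round below 0.12 rad and x of bar_gap in the frame of bar_right between -0.025 and 0.025 m and angle between the x axis of bar_gap and the x axis of bar_right, either way round below 0.12 rad), for 0.2 s.
At the end, for the whole second after the job is handed in: Three bars flat on the board (centres within 2.5 mm of 36 mm up, tilt < 0.06), the middle one wide face up, 43-55 mm sideways and < 25 mm lengthwise from each neighbour, parallel < 0.12; the last one on top wide face down, flat < 0.06, square < 0.17, centred < 25 mm; all at rest (all of step 1 and z of bar_cross in the frame of board between 0.068 and 0.0755 m and angle between bar_cross's own z axis and vertical below 0.06 rad and angle between the x axis of bar_cross and the y axis of bar_gap, either way round below 0.17 rad and horizontal distance between bar_cross and bar_gap below 0.025 m and linear speed of each of bar_left, bar_right, bar_gap, bar_cross below 0.02 m/s); the robot touches nothing.
It fails at once if a bystander (spool, tape roll or mug) is moved more than 25 mm or the mug or spool tipped (distance of any of white_spool, tape_roll, blue_mug from where it was at the start of the episode above 0.025 m or angle between any of blue_mug, white_spool's own z axis and vertical above 0.4 rad).
It also fails if it takes over 64 s, if anything falls off the work surface, if the arm or the gripper's body presses on something with over 40 N, if the wrist force passes 120 N, or if a joint passes its speed limit or range.

## Working session

There is one attempt and no reset: what is moved stays moved. The work goes in short steps, Python scripts to look and compute and a tool call to move; the robot and the scene stay as the last step left them, time stands still between calls to the robot, and variables do not carry over. Pictures are saved under pics/ and viewed, and the job is handed in when it is done.

Besides the shell and the picture viewer there is one more tool, called after "Request:" as name(argument=value, ...) on one line, values as JSON. carry_out: Moves the arm, as the interface text tells. Its arguments: {"type":"object","properties":{"increments":{"type":"string"},"squeeze":{"type":"number"}},"required":["increments"]}

```bash
ls; mkdir -p pics; python3 - <<'E'
from bench import r
import cv2,numpy as np
s=r.read_state();print({k:np.round(v,3) for k,v in s.items()});print(r.pinch_z)
for n in ["scene","top"]:
    p,d=r.camera(n);cv2.imwrite(f"pics/{n}0.png",p);np.save(f"pics/{n}0.npy",d)
    m=r.camera_model(n);print(n,np.round(m["K"],1).tolist(),np.round(m["extrinsics"],4).tolist())
E
```

```text
pics
{'time': np.float64(0.0), 'joint_positions': array([ 1.203,  0.333, -0.065,  1.461,  0.022,  1.35 , -0.088]), 'joint_vel': array([ 0.001, -0.   , -0.001, -0.   , -0.001, -0.001, -0.   ]), 'joint_torque': array([-1.0000e-03, -6.2324e+01,  2.5000e-02, -3.8990e+01, -6.1000e-02,
        3.9000e-02,  0.0000e+00]), 'ee_pos': array([ 0.211, -0.588,  0.222]), 'eef_rot': array([ 0.818, -0.575, -0.001, -0.   ]), 'ft_force': array([-0.237,  0.454, -0.291]), 'torque': array([ 0.031, -0.028, -0.019]), 'width': np.float64(0.087)}
0.0187
scene [[528.6, 0.0, 314.1], [0.0, 528.6, 243.4], [0.0, 0.0, 1.0]] [[-0.7727, -0.4648, 0.4323, -0.0119], [-0.6347, 0.5564, -0.5362, 0.6252], [0.0087, -0.6887, -0.725, 1.0263], [0.0, 0.0, 0.0, 1.0]]
top [[551.7, 0.0, 316.4], [0.0, 551.7, 234.0], [0.0, 0.0, 1.0]] [[0.0176, -0.9917, 0.1275, 0.4109], [-0.9998, -0.0171, 0.0044, -0.1038], [-0.0022, -0.1275, -0.9918, 1.1982], [0.0, 0.0, 0.0, 1.0]]
```

View pics/top0.png

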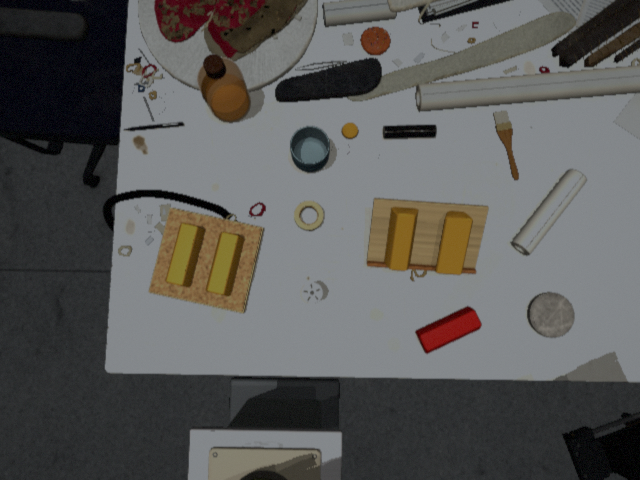

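View pics/scene0.png

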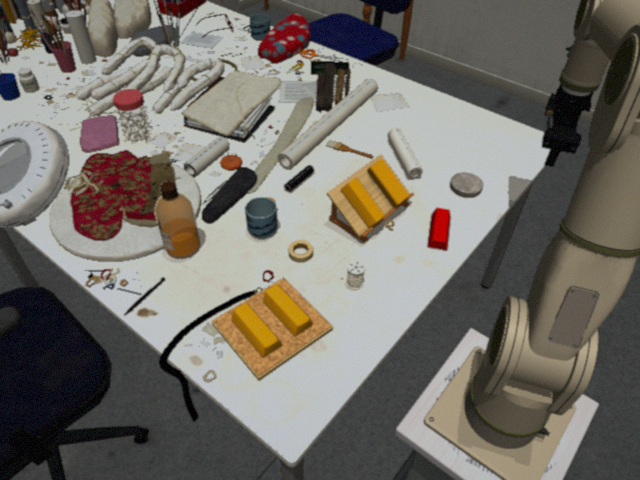

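```bash
python3 - <<'E'
import cv2,numpy as np
t=cv2.imread("pics/top0.png");s=cv2.imread("pics/scene0.png")
a=cv2.resize(t[185:290,355:500],None,fx=4,fy=4,interpolation=cv2.INTER_CUBIC)
b=cv2.resize(s[150:245,320:420],None,fx=4,fy=4,interpolation=cv2.INTER_CUBIC)
c=cv2.resize(t[200:320,140:275],None,fx=4,fy=4,interpolation=cv2.INTER_CUBIC)
for n,i in zip("abc",(a,b,c)): cv2.imwrite(f"pics/crop{n}.png",cv2.convertScaleAbs(i,alpha=1.4)); 
E
```

```text
(no output)
```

View pics/cropa.png

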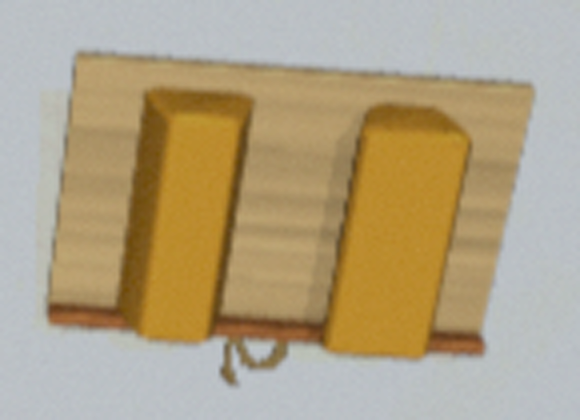

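View pics/cropb.png

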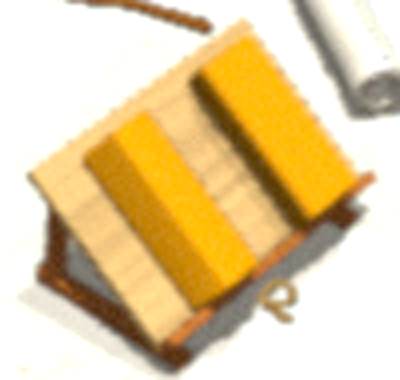

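View pics/cropc.png

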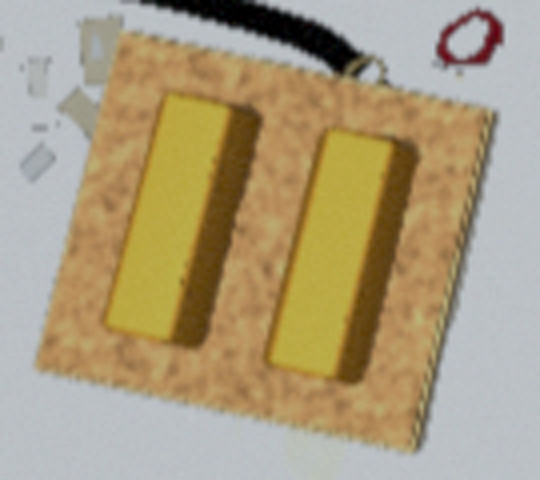

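```bash
cat > h.py <<'E'
import cv2,numpy as np
from bench import r
def pts(n,d,m=None):
    m=m or r.camera_model(n);K=np.array(m["K"]);T=np.array(m["extrinsics"])
    v,u=np.mgrid[:d.shape[0],:d.shape[1]]
    P=np.stack([(u-K[0,2])*d/K[0,0],(v-K[1,2])*d/K[1,1],d],-1)
    W=P@T[:3,:3].T+T[:3,3]; W[d<=0]=np.nan
    return W
def yellow(p):
    h=cv2.cvtColor(p,cv2.COLOR_BGR2HSV)
    return ((h[...,0]>17)&(h[...,0]<32)&(h[...,1]>165)&(h[...,2]>60)).astype(np.uint8)
E
python3 - <<'E'
from h import *
for n in ["top","scene"]:
    p=cv2.imread(f"pics/{n}0.png");d=np.load(f"pics/{n}0.npy");W=pts(n,d)
    m=yellow(p)
    k,L,st,c=cv2.connectedComponentsWithStats(m)
    for i in range(1,k):
        if st[i,4]<400: continue
        w=W[(L==i)]; w=w[~np.isnan(w[:,0])]
        print(n,c[i].round(),st[i,4],w.mean(0).round(4),np.percentile(w[:,2],[2,50,98]).round(4))
E
```

```text
top [400. 238.] 1539 [ 0.5473 -0.267   0.0993] [0.0571 0.1012 0.1331]
top [454. 243.] 1620 [ 0.5388 -0.3732  0.1019] [0.0647 0.1039 0.1334]
top [186. 254.] 884 [0.5126 0.1735 0.0461] [0.0257 0.05   0.057 ]
top [227. 262.] 784 [0.4963 0.088  0.0455] [0.0265 0.0489 0.0565]
scene [388. 182.] 898 [ 0.5333 -0.3693  0.0964] [0.0535 0.0965 0.1338]
scene [362. 202.] 979 [ 0.5419 -0.2617  0.0935] [0.0505 0.094  0.1331]
scene [286. 310.] 1225 [0.4887 0.1028 0.0481] [0.0248 0.0527 0.0581]
scene [255. 330.] 1298 [0.5056 0.1879 0.0484] [0.0256 0.053  0.058 ]
```

```bash
python3 - <<'E'
from h import *
from scipy.spatial.transform import Rotation as R
for n in ["top","scene"]:
    p=cv2.imread(f"pics/{n}0.png");d=np.load(f"pics/{n}0.npy");W=pts(n,d)
    m=yellow(p)
    k,L,st,c=cv2.connectedComponentsWithStats(m)
    for i in range(1,k):
        if st[i,4]<400: continue
        w=W[(L==i)]; w=w[~np.isnan(w[:,0])]
        if w[:,1].mean()>0:
            q=w[w[:,2]>0.0475]; q2=q[:,:2]
            rc=cv2.minAreaRect((q2*1000).astype(np.float32)); print(n,c[i].round(),"boardbar",np.round(rc[0],1),np.round(rc[1],1),round(rc[2],1),q[:,2].mean().round(4))
        else:
            # RANSAC plane
            rng=np.random.default_rng(0);best=None
            for _ in range(500):
                a=w[rng.choice(len(w),3,False)];nn=np.cross(a[1]-a[0],a[2]-a[0]);nn/=np.linalg.norm(nn)+1e-9
                e=abs((w-a[0])@nn)<0.003
                if best is None or e.sum()>best.sum(): best=e
            q=w[best];c0=q.mean(0);nn=np.linalg.svd(q-c0)[2][2];nn*=np.sign(nn[2])
            e2=np.linalg.svd(q-c0)[2][0]; e2*=np.sign(e2[2]); e3=np.cross(nn,e2)
            q2=np.stack([(q-c0)@e2,(q-c0)@e3],-1)
            rc=cv2.minAreaRect((q2*1000).astype(np.float32))
            ctr=c0+e2*rc[0][0]/1000+e3*rc[0][1]/1000
            print(n,c[i].round(),"rack tilt",np.degrees(np.arccos(nn[2])).round(1),"n",nn.round(3),"axis",e2.round(3),"ctr",ctr.round(4),c0.round(4),np.round(rc[1],1),round(rc[2],1))
    # board and rack plates by saturation/hue : wooden
    h=cv2.cvtColor(p,cv2.COLOR_BGR2HSV)
    mm=((h[...,0]>8)&(h[...,0]<28)&(h[...,1]>60)&(np.isfinite(W[...,0]))).astype(np.uint8)
    k,L,st,c=cv2.connectedComponentsWithStats(mm)
    for i in range(1,k):
        w=W[L==i]
        if st[i,4]<4000 or not(0.3<w[:,0].mean()<0.7): continue
        print(n,c[i],st[i,4],w.mean(0).round(3))
        q=w[(w[:,2]>0.012)]
        rc=cv2.minAreaRect((q[:,:2]*1000).astype(np.float32));print("  rect",np.round(rc[0],1),np.round(rc[1],1),rc[2])
E
```

```text
top [400. 238.] rack tilt 35.0 n [-0.573  0.016  0.819] axis [ 0.818 -0.053  0.573] ctr [ 0.5385 -0.2702  0.0988] [ 0.5404 -0.2702  0.1002] [ 40.1 126.5] 89.9
top [454. 243.] rack tilt 34.8 n [-0.57   0.036  0.821] axis [ 0.82  -0.043  0.571] ctr [ 0.5322 -0.3738  0.099 ] [ 0.5341 -0.3735  0.1003] [ 53.7 125.8] 90.0
top [186. 254.] boardbar [512.2 180.5] [ 41.8 128. ] 77.9 0.0526
top [227. 262.] boardbar [494.4  94.9] [ 41.5 128.5] 77.4 0.0521
top [425.35428793 236.10723063] 7731 [ 0.553 -0.32   0.085]
  rect [ 551.7 -323.5] [230.5 139.3] 86.78042602539062
top [206.23033377 259.68699139] 8479 [0.502 0.135 0.029]
  rect [510.  137.1] [210.5 199.3] 78.71009063720703
scene [388. 182.] rack tilt 35.4 n [-0.576  0.059  0.815] axis [ 0.814 -0.048  0.579] ctr [ 0.5309 -0.3733  0.0992] [ 0.5314 -0.3731  0.0995] [129.1  53.2] 0.7
scene [362. 202.] rack tilt 35.8 n [-0.577  0.096  0.811] axis [ 0.812 -0.031  0.582] ctr [ 0.537  -0.2688  0.0992] [ 0.5369 -0.2694  0.0991] [ 40.9 128.8] 89.6
scene [286. 310.] boardbar [493.9  94.9] [ 41.4 131.9] 78.0 0.054
scene [255. 330.] boardbar [511.7 180.7] [ 40.1 131.3] 78.2 0.0541
scene [367.78053625 197.82423039] 4028 [ 0.549 -0.3    0.079]
  rect [ 549.9 -324.6] [234.  139.5] 86.20369720458984
scene [271.15899969 326.85149738] 6478 [0.493 0.15  0.03 ]
  rect [507.8 136.7] [208.8 201.6] 78.4493408203125
```

```bash
python3 - <<'E'
from h import *
n0=np.array([-0.5736*np.cos(np.radians(-3.3)),-0.5736*np.sin(np.radians(-3.3)),0.8192])
for n in ["top","scene"]:
    p=cv2.imread(f"pics/{n}0.png");d=np.load(f"pics/{n}0.npy");W=pts(n,d)
    y=cv2.dilate(yellow(p),np.ones((7,7)))
    s=(W-np.array([0.535,-0.3215,0.099]))@n0
    ax=np.array([.998,-.058]);ay=np.array([.058,.998])
    dx=(W[...,:2]-np.array([0.556,-0.323]))@ax;dy=(W[...,:2]-np.array([0.556,-0.323]))@ay
    mk=(abs(dx)<0.045)&(abs(dy)<0.1)&(y==0)&(W[...,2]>0.03)
    print(n,"plate offset",np.percentile(s[mk],[10,25,50,75,90]).round(4),mk.sum())
    y2=cv2.erode(yellow(p),np.ones((5,5)))>0
    for c in (-0.3736,-0.2695):
        k=y2&(abs(W[...,1]-c)<0.015)&(abs(W[...,0]-0.535)<0.04); print("  top face",c,np.percentile(s[k],[10,50,90]).round(4))
    # bystanders, table height
    tb=W[300:340,350:400] if n=="top" else W[270:300,370:400]; print(" table z",np.nanmedian(tb[...,2]))
    b=(W[...,2]>0.01)&(W[...,2]<0.1)&(W[...,1]>-0.16)&(W[...,1]<0.02)&(W[...,0]>0.3)&(W[...,0]<0.85)
    k,L,st,c=cv2.connectedComponentsWithStats(b.astype(np.uint8))
    for i in range(1,k):
        if st[i,4]>80: w=W[L==i]; print("  obj",c[i].round(),w.mean(0).round(3),w[:,2].max().round(3))
E
```

```text
top plate offset [-0.0383 -0.0371 -0.0359 -0.0347 -0.0334] 1461
  top face -0.3736 [-0.0023 -0.      0.0023]
  top face -0.2695 [-0.0022  0.0001  0.0025]
 table z -0.0007324459697621855
  obj [310. 148.] [ 0.744 -0.081  0.053] 0.087
  obj [308. 216.] [ 0.603 -0.08   0.018] 0.025
  obj [312. 293.] [ 0.435 -0.091  0.059] 0.064
scene plate offset [-0.0381 -0.0366 -0.0351 -0.0336 -0.0322] 356
  top face -0.3736 [-0.0018  0.0014  0.004 ]
  top face -0.2695 [-0.0037  0.0007  0.0042]
 table z 0.0007792793050398483
  obj [261. 217.] [ 0.739 -0.081  0.053] 0.089
  obj [301. 250.] [ 0.602 -0.08   0.018] 0.026
  obj [356. 273.] [ 0.432 -0.087  0.048] 0.068
```

```bash
cat >> h.py <<'E'
from scipy.spatial.transform import Rotation as R
YR=np.radians(-3.3)
def rot(yaw,tilt,sgn=-1):
    """tool x = sgn*y axis of a frame with yaw; tool z = down tilted by tilt forward"""
    f=np.array([np.cos(yaw),np.sin(yaw),0]);l=np.array([-np.sin(yaw),np.cos(yaw),0])
    z=np.sin(tilt)*f-np.cos(tilt)*np.array([0,0,1.]);x=sgn*l
    return R.from_matrix(np.stack([x,np.cross(z,x),z],1))
n_r=-rot(YR,np.radians(35)).as_matrix()[:,2]
GAP=np.array([0.5318,-0.3736,0.099]);CRO=np.array([0.538,-0.2695,0.099])
def go(p,Rt):
    s=r.read_state();R0=R.from_quat(s["eef_rot"]);p0=np.array(s["ee_pos"])
    rv=np.degrees((R0.inv()*Rt).as_rotvec());sh=R0.inv().apply(np.array(p)-p0)
    print("t",round(float(s["time"]),2),"from",p0.round(4),"rv",rv.round(1),"|",np.linalg.norm(rv).round(1),"shift",sh.round(4),"|",np.linalg.norm(sh).round(3),"w",round(float(s["width"]),4),"F",np.round(s["ft_force"],1),"q",np.round(s["joint_positions"],2))
    N=max(np.linalg.norm(rv)/10.,np.linalg.norm(sh)/.058);print("rows",N.round(1))
E
python3 - <<'E'
from h import *
go(GAP+n_r*0.10,rot(YR,np.radians(35)))
E
```

```text
t 0.1 from [ 0.2111 -0.5879  0.2219] rv [34.5  7.1 22.3] | 41.7 shift [-0.1157 -0.3215  0.0411] | 0.344 w 0.0872 F [ 0.5 -0.2 -0.3] q [ 1.2   0.33 -0.06  1.46  0.02  1.35 -0.09]
rows 5.9
```

Request:
carry_out(increments="5.5 1.1 3.5 -0.018 -0.05 0.005 0.087; 11 2.3 7.1 -0.037 -0.102 0.01 0.087; 16.5 3.4 10.7 -0.055 -0.154 0.018 0.087; 22 4.5 14.2 -0.074 -0.205 0.024 0.087; 27.5 5.7 17.8 -0.092 -0.256 0.03 0.087", squeeze=30)

```text
time: 0.72
ee_pos: [0.4219, -0.4136, 0.1917]
eef_rot: [0.694, -0.677, 0.177, -0.167]
ft_force: [1.1, 0.7, -0.6]
width: 0.0871
```

```bash
python3 - <<'E'
from h import *
go(GAP+n_r*0.10,rot(YR,np.radians(35)))
E
```

```text
t 0.72 from [ 0.4219 -0.4136  0.1917] rv [6.9 1.4 4.4] | 8.3 shift [-0.0425 -0.0425  0.0339] | 0.069 w 0.0871 F [ 1.1  0.7 -0.6] q [ 1.13  0.09 -0.22  1.91 -0.47  0.88 -0.38]
rows 1.2
```

Request:
carry_out(increments="3.5 0.7 2.2 -0.02 -0.02 0.017 0.087; 6.9 1.4 4.4 -0.0425 -0.0425 0.034 0.087; 6.9 1.4 4.4 -0.0425 -0.0425 0.034 0.087; 6.9 1.4 4.4 -0.0425 -0.0425 0.034 0.087; 6.9 1.4 4.4 -0.0425 -0.0425 0.034 0.087")

```text
time: 1.35
ee_pos: [0.4741, -0.3714, 0.1812]
eef_rot: [-0.654, 0.694, -0.219, 0.206]
ft_force: [0.1, -0.8, 0.4]
width: 0.0867
```

```bash
python3 - <<'E'
from h import *
go(GAP-n_r*0.009,rot(YR,np.radians(35)))
m=r.camera_model("wrist");p,d=r.camera("wrist");cv2.imwrite("pics/w1.png",p)
W=pts("wrist",d,m);y=cv2.erode(yellow(p),np.ones((3,3)))
k,L,st,c=cv2.connectedComponentsWithStats(y)
B=rot(YR,np.radians(35)).as_matrix()
for i in range(1,k):
    if st[i,4]<400: continue
    w=W[(L==i)];w=w[np.isfinite(w[:,0])]
    q=(w-GAP)@B
    print(c[i].round(),st[i,4],w.mean(0).round(4),"toolframe rel pct",[np.percentile(q[:,j],[1,50,99]).round(4).tolist() for j in range(3)])
    f=q[abs(q[:,2]-np.median(q[:,2]))<0.005]
    rc=cv2.minAreaRect((f[:,:2]*1000).astype(np.float32));print(rc)
E
```

```text
t 1.35 from [ 0.4741 -0.3714  0.1812] rv [-0.  -0.1 -0.1] | 0.1 shift [-1.300e-03 -1.000e-04  1.094e-01] | 0.109 w 0.0867 F [ 0.1 -0.8  0.4] q [ 1.09  0.06 -0.28  2.02 -0.63  0.7  -0.4 ]
rows 1.9
```

View pics/w1.png

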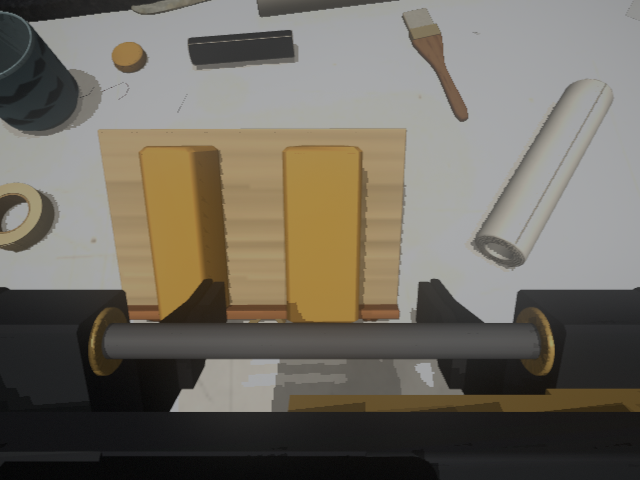

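Wrist view: the wide-face-up bar is at (323,232), centred between fingers at columns 220 and 425 and parallel to the rack. The narrow-face-up bar is at (182,232). The red bar is not in view. I'll go down and grip.

Request:
carry_out(increments="0 0 0 -0.001 0 0.04 0.087; 0 0 0 -0.001 0 0.08 0.087; 0 0 0 -0.001 0 0.1 0.087; 0 0 0 -0.001 0 0.1095 0.087; 0 0 0 -0.001 0 0.1095 0.087")

```text
time: 2.02
ee_pos: [0.5369, -0.3743, 0.0914]
eef_rot: [-0.654, 0.694, -0.219, 0.206]
ft_force: [-0.3, 0.5, -0.1]
width: 0.0871
```

Request:
carry_out(increments="0 0 0 0 0 0 0.06; 0 0 0 0 0 0 0.05; 0 0 0 0 0 0 0.045; 0 0 0 0 0 0 0.045; 0 0 0 0 0 0 0.045", squeeze=30)

```text
time: 2.65
ee_pos: [0.5368, -0.3747, 0.0917]
eef_rot: [-0.654, 0.694, -0.219, 0.206]
ft_force: [-2.3, 0.0, 2.5]
width: 0.0534
```

```bash
python3 - <<'E'
from h import *
go(GAP-n_r*0.009,rot(YR,np.radians(35)))
p,d=r.camera("scene");cv2.imwrite("pics/s1.png",cv2.resize(p[120:260,280:460],None,fx=4,fy=4))
E
```

```text
t 2.65 from [ 0.5368 -0.3747  0.0917] rv [-0.  -0.1 -0.1] | 0.1 shift [-0.0008 -0.      0.0001] | 0.001 w 0.0534 F [-2.3  0.   2.5] q [ 1.02  0.28 -0.32  1.99 -0.64  0.48 -0.38]
rows 0.0
```

View pics/s1.png

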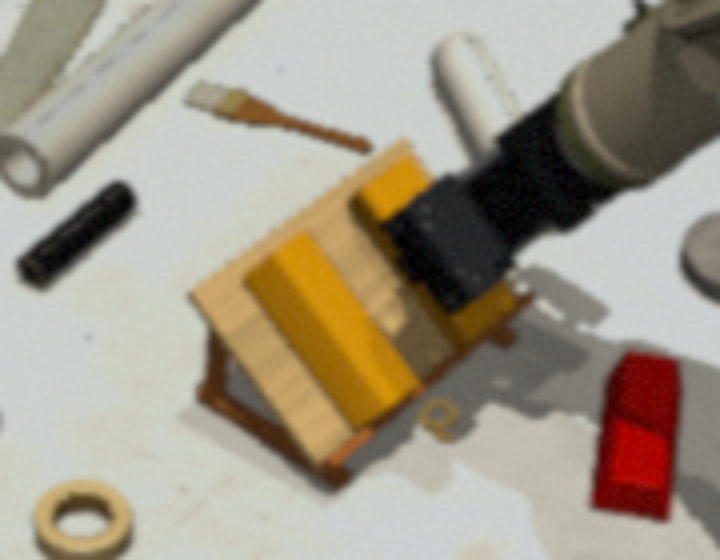

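Request:
carry_out(increments="0 0 0 0 0 -0.02 0.045; 0 0 0 0 0 -0.05 0.045; 0 0 0 0 0 -0.09 0.045; 0 0 0 0 0 -0.11 0.045; 0 0 0 0 0 -0.11 0.045")

```text
time: 3.32
ee_pos: [0.4735, -0.3714, 0.1826]
eef_rot: [-0.654, 0.694, -0.22, 0.206]
ft_force: [-0.3, -0.2, -2.3]
width: 0.0534
```

```bash
cat >> h.py <<'E'
YB=np.radians(-12)
MID=np.array([0.503,0.1377])
E
python3 - <<'E'
from h import *
go([*MID,0.16],rot(YB,0))
E
```

```text
t 3.33 from [ 0.4735 -0.3714  0.1826] rv [-35.    2.5   8.3] | 36.1 shift [-0.51    0.0135  0.0166] | 0.51 w 0.0534 F [-0.3 -0.2 -2.3] q [ 1.1   0.05 -0.28  2.02 -0.63  0.7  -0.4 ]
rows 8.8
```

Request:
carry_out(increments="-2 0.1 0.5 -0.02 0 0 0.045; -6 0.4 1.4 -0.06 0.001 0.001 0.045; -10 0.7 2.4 -0.115 0.003 0.003 0.045; -14 1 3.4 -0.17 0.004 0.005 0.045; -18 1.3 4.3 -0.225 0.006 0.007 0.045")

```text
time: 3.95
ee_pos: [0.4862, -0.1442, 0.1718]
eef_rot: [-0.649, 0.746, -0.107, 0.1]
ft_force: [1.4, 0.7, -2.3]
width: 0.0536
```

```bash
python3 - <<'E'
from h import *
go([*MID,0.16],rot(YB,0))
E
```

```text
t 3.95 from [ 0.4862 -0.1442  0.1718] rv [-16.9   1.2   4. ] | 17.4 shift [-0.2814  0.0253  0.0077] | 0.283 w 0.0536 F [ 1.4  0.7 -2.3] q [ 0.84 -0.08 -0.59  2.05 -0.12  0.87 -1.4 ]
rows 4.9
```

Request:
carry_out(increments="-4 0.3 1 -0.06 0.005 0.002 0.045; -8 0.6 1.9 -0.12 0.011 0.004 0.045; -12 0.8 2.8 -0.18 0.017 0.006 0.045; -15 1 3.5 -0.235 0.022 0.007 0.045; -16.9 1.2 4 -0.275 0.025 0.008 0.045")

```text
time: 4.58
ee_pos: [0.5021, 0.1349, 0.1586]
eef_rot: [-0.63, 0.776, 0.002, -0.001]
ft_force: [1.7, -1.0, -2.4]
width: 0.0536
```

Request:
carry_out(increments="0 0 0 0 0 0 0.045; 0 0 0 0 0 0 0.045; 0 0 0 0 0 0 0.045; 0 0 0 0 0 0 0.045; 0 0 0 0 0 0 0.045")

```text
time: 5.2
ee_pos: [0.5022, 0.1343, 0.1587]
eef_rot: [-0.63, 0.777, 0.002, -0.001]
ft_force: [-0.3, -0.5, -2.3]
width: 0.0536
```

```bash
python3 - <<'E'
from h import *
go([*MID,0.10],rot(YB,0))
for n in ["top","scene","wrist"]:
    m=r.camera_model(n);p,d=r.camera(n);cv2.imwrite(f"pics/{n}2.png",p);np.save(f"pics/{n}2.npy",d)
    if n=="wrist": np.save("pics/w2ext.npy",m["extrinsics"])
t=cv2.imread("pics/top2.png")[190:330,130:290];s=cv2.imread("pics/scene2.png")[230:400,180:360]
cv2.imwrite("pics/c2.png",np.hstack([cv2.resize(t,(400,350)),cv2.resize(s,(371,350))]))
E
```

```text
t 5.2 from [0.5022 0.1343 0.1587] rv [0.2 0.1 0.1] | 0.2 shift [-0.0035 -0.0003  0.0587] | 0.059 w 0.0536 F [-0.3 -0.5 -2.3] q [ 0.45  0.26 -0.9   1.78  0.22  1.2  -2.29]
rows 1.0
```

View pics/c2.png

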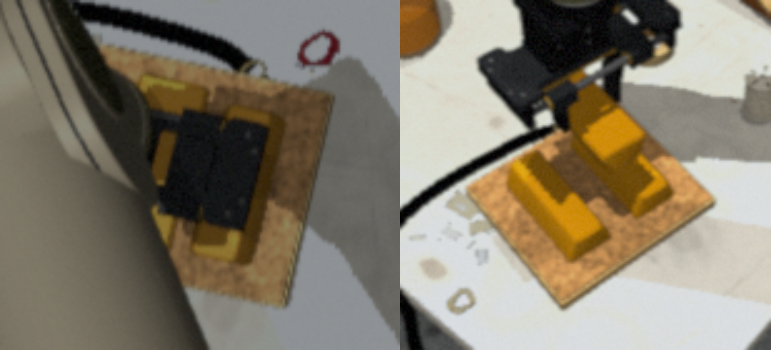

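View pics/wrist2.png

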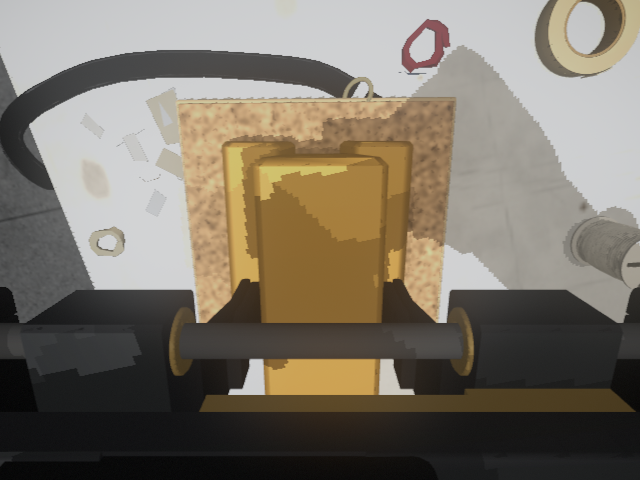

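```bash
python3 - <<'E'
from h import *
p=cv2.imread("pics/wrist2.png");d=np.load("pics/wrist2.npy")
m=dict(K=r.camera_model("wrist")["K"],extrinsics=np.load("pics/w2ext.npy"));W=pts("wrist",d,m)
def pl(a,n):
    w=a.reshape(-1,3);w=w[np.isfinite(w[:,0])];A=np.c_[w[:,:2],np.ones(len(w))]
    c=np.linalg.lstsq(A,w[:,2],rcond=None)[0];print(n,w.mean(0).round(4),"slope x,y",c[:2].round(3),len(w))
pl(W[180:320,270:375],"gap top");pl(W[160:230,226:240],"L top?");pl(W[120:135,185:450],"cork")
# far end edge points and side edges of gap bar: column crossings by height
f=np.array([np.cos(YB),np.sin(YB)]);l=np.array([-np.sin(YB),np.cos(YB)])
rel=W[...,:2]-MID
X=rel@f;Y=rel@l;Z=W[...,2]
k=(Z>0.152)&(Z<0.185)&(X<0.075)&(abs(Y)<0.04)
print("gap: Xmax",np.percentile(X[k],99.5).round(4),"Y",np.percentile(Y[k],[.5,50,99.5]).round(4))
for row in (160,180,200,220,240,260):
    q=k[row];print(row,X[row][q].mean().round(3),Y[row][q].max().round(4),Y[row][q].min().round(4))
k=(Z>0.05)&(Z<0.058)&(X<0.09)&(abs(Y)<0.08)
for row in (150,170,190,210,230,250):
    q=k[row]; a=Y[row][q]; print("nb",row,X[row][q].mean().round(3),"L outer",a.max().round(4),"R outer",a.min().round(4))
print("nb Xmax L,R",[np.percentile(X[k&s],99).round(4) for s in (Y>0,Y<0)])
E
```

```text
gap top [0.5291 0.1291 0.1654] slope x,y [-0.002  0.005] 14648
L top? [0.5462 0.1892 0.051 ] slope x,y [-0.131 -0.731] 974
cork [0.5786 0.1226 0.0163] slope x,y [-0.008  0.002] 3952
gap: Xmax 0.065 Y [-0.0362 -0.0022  0.0314]
160 0.064 0.0227 -0.027
180 0.057 0.025 -0.0291
200 0.049 0.0247 -0.029
220 0.04 0.0247 -0.0289
240 0.032 0.0247 -0.0289
260 0.023 0.0245 -0.0289
nb 150 0.062 L outer 0.0627 R outer -0.0601
nb 170 0.049 L outer 0.0628 R outer -0.0596
nb 190 0.035 L outer 0.0631 R outer -0.0605
nb 210 0.021 L outer 0.0625 R outer -0.06
nb 230 0.007 L outer 0.0636 R outer -0.0592
nb 250 -0.008 L outer 0.0636 R outer -0.0612
nb Xmax L,R [np.float64(0.0659), np.float64(0.0668)]
```

Request:
carry_out(increments="0 0 0 -0.0017 -0.0005 0.02 0.045; 0 0 0 -0.0035 -0.001 0.05 0.045; 0 0 0 -0.0035 -0.001 0.075 0.045; 0 0 0 -0.0035 -0.001 0.092 0.045; 0 0 0 -0.0035 -0.001 0.094 0.045")

```text
time: 5.98
ee_pos: [0.5026, 0.138, 0.0632]
eef_rot: [-0.63, 0.776, 0.003, -0.001]
ft_force: [0.0, -0.4, -2.5]
width: 0.0534
```

```bash
python3 - <<'E'
from h import *
go([*MID,0.058],rot(YB,0))
E
```

```text
t 5.97 from [0.5026 0.138  0.0632] rv [0.3 0.1 0.2] | 0.4 shift [ 0.0002 -0.0005  0.0052] | 0.005 w 0.0534 F [ 0.  -0.4 -2.5] q [ 0.38  0.39 -0.85  1.87  0.33  1.04 -2.39]
rows 0.1
```

Request:
carry_out(increments="0 0 0 0 0 0.001 0.045; 0 0 0 0 0 0.002 0.045; 0 0 0 0 0 0.003 0.045; 0 0 0 0 0 0.004 0.045; 0 0 0 0 0 0.0045 0.045")

```text
time: 6.6
ee_pos: [0.5027, 0.1379, 0.0588]
eef_rot: [-0.63, 0.776, 0.003, -0.001]
ft_force: [0.2, -0.4, -1.8]
width: 0.0537
```

```bash
python3 - <<'E'
from h import *
go([*MID,0.058],rot(YB,0))
p,d=r.camera("wrist");cv2.imwrite("pics/w3.png",p)
E
```

```text
t 6.6 from [0.5027 0.1379 0.0588] rv [0.3 0.1 0.1] | 0.4 shift [ 0.0001 -0.0004  0.0008] | 0.001 w 0.0537 F [ 0.2 -0.4 -1.8] q [ 0.38  0.4  -0.85  1.87  0.34  1.03 -2.39]
rows 0.0
```

View pics/w3.png

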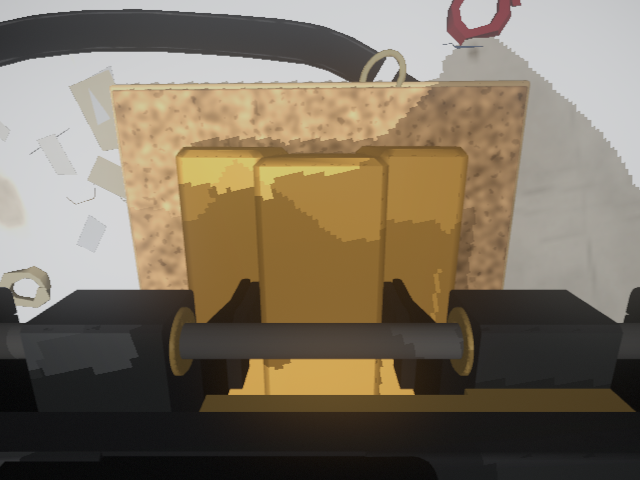

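Request:
carry_out(increments="0 0 0 0 0 0.0005 0.045; 0 0 0 0 0 0.001 0.045; 0 0 0 0 0 0.0015 0.045; 0 0 0 0 0 0.002 0.045; 0 0 0 0 0 0.0022 0.045")

```text
time: 7.28
ee_pos: [0.5027, 0.138, 0.0566]
eef_rot: [-0.63, 0.776, 0.003, -0.001]
ft_force: [0.8, 0.3, -1.2]
width: 0.0535
```

Request:
carry_out(increments="0 0 0 0 0 0.0005 0.045; 0 0 0 0 0 0.0005 0.06; 0 0 0 0 0 0.0005 0.066; 0 0 0 0 0 0 0.07; 0 0 0 0 0 -0.005 0.07")

```text
time: 7.9
ee_pos: [0.5025, 0.1379, 0.0616]
eef_rot: [-0.63, 0.776, 0.003, -0.002]
ft_force: [0.5, 0.2, -0.1]
width: 0.0693
```

Request:
carry_out(increments="0 0 0 0 0 -0.01 0.07; 0 0 0 0 0 -0.03 0.07; 0 0 0 0 0 -0.04 0.03; 0 0 0 0 0 -0.04 0; 0 0 0 0 0 -0.04 0")

```text
time: 8.52
ee_pos: [0.5025, 0.1376, 0.1013]
eef_rot: [-0.63, 0.776, 0.003, -0.002]
ft_force: [0.7, -0.3, 0.1]
width: 0.0477
```

```bash
cat >> h.py <<'E'
def layer(name):
    m=r.camera_model("wrist");p,d=r.camera("wrist");cv2.imwrite(f"pics/{name}.png",p)
    W=pts("wrist",d,m)
    f=np.array([np.cos(YB),np.sin(YB)]);l=np.array([-np.sin(YB),np.cos(YB)])
    rel=W[...,:2]-MID;X=rel@f;Y=rel@l;Z=W[...,2]
    cork=np.nanmedian(Z[(X>0.075)&(X<0.088)&(abs(Y)<0.08)&(Z<0.03)])
    print("cork",round(float(cork),4),"-> heights over cork")
    for y0 in range(-62,63,6):
        o=[]
        for x0 in (0.035,0.055):
            k=(abs(Y-y0/1000)<0.002)&(abs(X-x0)<0.006)
            o.append(round(float(np.nanmedian(Z[k])-cork)*1000,1) if k.sum()>3 else None)
        print(y0,o,end="; ")
    print();return W,X,Y,Z
E
python3 - <<'E'
from h import *
go([*MID,0.066],rot(YB,0))
layer("w4")
E
```

```text
t 8.53 from [0.5025 0.1376 0.1013] rv [0.4 0.  0.1] | 0.4 shift [-0.0002 -0.0007  0.0353] | 0.035 w 0.0477 F [ 0.7 -0.3  0.1] q [ 0.41  0.34 -0.88  1.84  0.28  1.1  -2.35]
rows 0.6
cork 0.0163 -> heights over cork
-62 [170.1, 33.4]; -56 [175.1, 36.0]; -50 [175.7, 36.0]; -44 [175.7, 36.1]; -38 [175.7, 36.0]; -32 [175.7, 36.1]; -26 [169.9, 36.3]; -20 [169.0, 46.2]; -14 [169.1, 46.1]; -8 [169.1, 46.1]; -2 [169.2, 46.1]; 4 [169.2, 46.1]; 10 [169.2, 46.1]; 16 [169.1, 46.2]; 22 [169.0, 46.2]; 28 [170.5, 44.5]; 34 [175.8, 36.0]; 40 [175.8, 36.1]; 46 [175.8, 36.1]; 52 [175.7, 36.2]; 58 [171.2, 36.2];
```

View pics/w4.png

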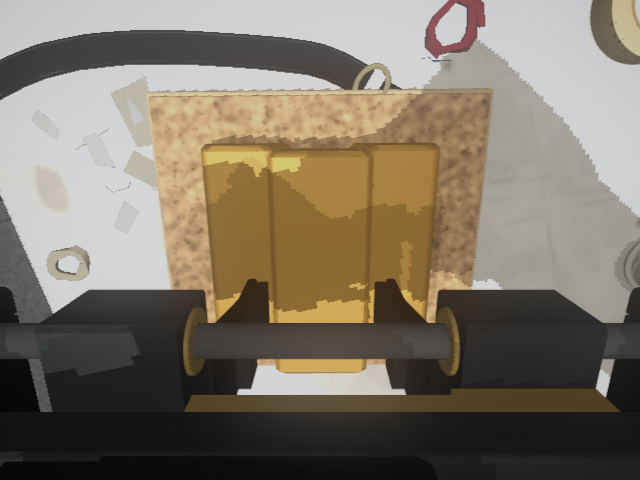

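The bar sits 10 mm proud and level between its neighbours. Next I close the fingers and press at its middle.

Request:
carry_out(increments="0 0 0 -0.001 -0.001 0.005 0; 0 0 0 -0.001 -0.001 0.01 0; 0 0 0 -0.001 -0.001 0.02 0; 0 0 0 -0.001 -0.001 0.028 0; 0 0 0 -0.001 -0.001 0.034 0")

```text
time: 9.2
ee_pos: [0.5031, 0.1384, 0.0663]
eef_rot: [-0.63, 0.776, 0.003, -0.002]
ft_force: [0.2, -0.0, 0.1]
width: 0.0019
```

Request:
carry_out(increments="0 0 0 0 0 0.001 0; 0 0 0 0 0 0.002 0; 0 0 0 0 0 0.003 0; 0 0 0 0 0 0.004 0; 0 0 0 0 0 0.005 0")

```text
time: 9.82
ee_pos: [0.5033, 0.1384, 0.0614]
eef_rot: [-0.63, 0.776, 0.003, -0.002]
ft_force: [0.4, 0.1, 1.6]
width: 0.0007
```

Request:
carry_out(increments="0 0 0 0 0 0.001 0; 0 0 0 0 0 0.002 0; 0 0 0 0 0 0.003 0; 0 0 0 0 0 0.004 0; 0 0 0 0 0 0.005 0")

```text
time: 10.45
ee_pos: [0.5032, 0.1384, 0.0564]
eef_rot: [-0.63, 0.776, 0.003, -0.002]
ft_force: [0.6, -0.4, 0.1]
width: 0.0006
```

```bash
python3 - <<'E'
from h import *
go([*MID,0.054],rot(YB,0))
layer("w5")
E
```

```text
t 10.45 from [0.5032 0.1384 0.0564] rv [0.4 0.  0.1] | 0.4 shift [0.0008 0.0001 0.0024] | 0.002 w 0.0006 F [ 0.6 -0.4  0.1] q [ 0.37  0.4  -0.85  1.87  0.34  1.03 -2.39]
rows 0.0
cork 0.0163 -> heights over cork
-62 [124.1, 34.9]; -56 [123.9, 36.0]; -50 [123.9, 35.9]; -44 [124.0, 36.0]; -38 [123.9, 35.9]; -32 [125.7, 36.0]; -26 [130.8, 33.9]; -20 [130.7, 37.4]; -14 [130.7, 37.4]; -8 [130.7, 37.5]; -2 [125.0, 37.4]; 4 [124.0, 37.5]; 10 [130.7, 37.5]; 16 [130.5, 37.6]; 22 [130.6, 37.5]; 28 [130.8, 35.1]; 34 [129.5, 35.8]; 40 [124.1, 36.0]; 46 [124.1, 36.0]; 52 [124.0, 36.1]; 58 [124.0, 35.9];
```

Request:
carry_out(increments="0 0 0 0 0 0.0008 0; 0 0 0 0 0 0.0016 0; 0 0 0 0 0 0.0024 0; 0 0 0 0 0 0.003 0; 0 0 0 0 0 0.003 0")

```text
time: 11.12
ee_pos: [0.5031, 0.1385, 0.0544]
eef_rot: [-0.63, 0.776, 0.003, -0.002]
ft_force: [-7.9, -4.3, 19.2]
width: 0.0007
```

```bash
python3 - <<'E'
from h import *
go([*MID,0.054],rot(YB,0))
layer("w6")
E
```

```text
t 11.12 from [0.5031 0.1385 0.0544] rv [ 0.4 -0.   0.2] | 0.4 shift [ 0.0008 -0.0001  0.0004] | 0.001 w 0.0007 F [-7.9 -4.3 19.2] q [ 0.37  0.41 -0.84  1.87  0.35  1.02 -2.4 ]
rows 0.0
cork 0.0163 -> heights over cork
-62 [122.2, 35.3]; -56 [122.0, 36.0]; -50 [122.0, 36.0]; -44 [121.9, 36.0]; -38 [122.0, 36.0]; -32 [122.2, 35.8]; -26 [128.7, 32.9]; -20 [128.7, 36.0]; -14 [128.5, 35.9]; -8 [128.6, 36.0]; -2 [123.3, 36.0]; 4 [122.0, 36.0]; 10 [128.6, 36.0]; 16 [128.6, 36.0]; 22 [128.7, 36.0]; 28 [128.8, 33.7]; 34 [127.1, 35.6]; 40 [122.1, 36.0]; 46 [121.9, 36.0]; 52 [121.8, 36.1]; 58 [121.9, 36.0];
```

Flush: all three tops read 36.0 mm over the cork. Next I back off and go for the second bar, opening on the way.

Request:
carry_out(increments="0 0 0 0 0 -0.004 0; 0 0 0 0 0 -0.03 0.01; 0 0 0 0 0 -0.07 0.03; 0 0 0 0 0 -0.11 0.06; 0 0 0 0 0 -0.13 0.087")

```text
time: 11.8
ee_pos: [0.5046, 0.1386, 0.1865]
eef_rot: [-0.63, 0.776, 0.002, -0.002]
ft_force: [0.7, 0.4, -0.5]
width: 0.0319
```

```bash
python3 - <<'E'
from h import *
layer("w7")
go(CRO+n_r*0.10,rot(YR,np.radians(35)))
E
```

```text
cork 0.0163 -> heights over cork
-62 [254.9, 35.3]; -56 [255.0, 35.9]; -50 [255.5, 36.1]; -44 [261.4, 36.0]; -38 [261.3, 36.0]; -32 [261.4, 35.9]; -26 [261.4, 32.9]; -20 [259.8, 36.1]; -14 [255.3, 36.0]; -8 [255.4, 35.9]; -2 [255.3, 36.1]; 4 [255.3, 35.9]; 10 [255.5, 36.0]; 16 [255.4, 36.1]; 22 [256.5, 36.0]; 28 [261.3, 33.6]; 34 [261.4, 35.6]; 40 [261.3, 35.8]; 46 [261.3, 35.9]; 52 [259.7, 36.1]; 58 [255.1, 36.0]; 
t 11.85 from [0.5054 0.139  0.1882] rv [35.1 -2.5 -8.3] | 36.2 shift [ 0.4016 -0.059   0.0068] | 0.406 w 0.0362 F [2.  0.3 2.4] q [ 0.45  0.24 -0.91  1.73  0.2   1.26 -2.28]
rows 7.0
```

View pics/w7.png

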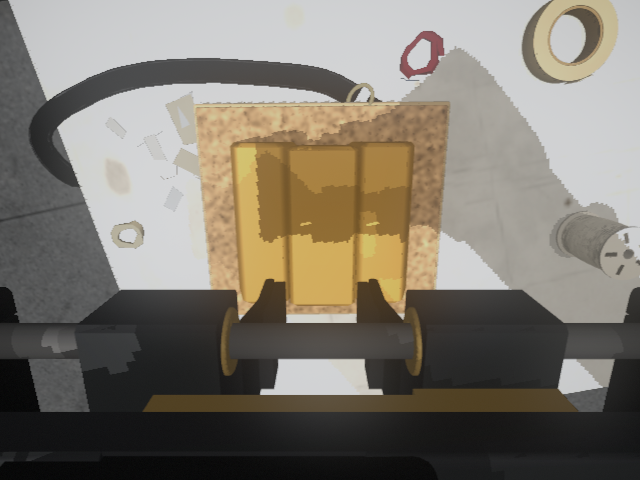

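Request:
carry_out(increments="5 -0.4 -1.2 0.05 -0.007 0 0.087; 10 -0.7 -2.4 0.11 -0.015 0 0.087; 15 -1.1 -3.6 0.17 -0.024 0 0.087; 20 -1.4 -4.7 0.23 -0.033 0.002 0.087; 25 -1.8 -5.9 0.29 -0.042 0.004 0.087")

```text
time: 12.48
ee_pos: [0.4863, -0.1559, 0.1841]
eef_rot: [-0.654, 0.725, -0.159, 0.148]
ft_force: [1.7, 0.9, 0.6]
width: 0.0837
```

```bash
python3 - <<'E'
from h import *
go(CRO+n_r*0.10,rot(YR,np.radians(35)))
E
```

```text
t 12.47 from [ 0.4863 -0.1559  0.1841] rv [ 9.9 -0.9 -2.3] | 10.2 shift [ 0.1103 -0.004   0.0045] | 0.11 w 0.0837 F [1.7 0.9 0.6] q [ 0.87 -0.18 -0.53  2.15 -0.29  0.74 -1.17]
rows 1.9
```

Request:
carry_out(increments="4 -0.4 -0.9 0.05 -0.002 0.002 0.087; 8 -0.7 -1.8 0.095 -0.004 0.004 0.087; 9.9 -0.9 -2.3 0.1103 -0.004 0.0045 0.087; 9.9 -0.9 -2.3 0.1103 -0.004 0.0045 0.087; 9.9 -0.9 -2.3 0.1103 -0.004 0.0045 0.087")

```text
time: 13.1
ee_pos: [0.481, -0.265, 0.1807]
eef_rot: [-0.655, 0.693, -0.218, 0.206]
ft_force: [0.5, 1.2, 0.7]
width: 0.0868
```

```bash
python3 - <<'E'
from h import *
m=r.camera_model("wrist");p,d=r.camera("wrist");cv2.imwrite("pics/w8.png",p)
W=pts("wrist",d,m);B=rot(YR,np.radians(35)).as_matrix();q=(W-CRO)@B
# narrow top face: z within 5mm; columns
k=(abs(q[...,2])<0.004)&(abs(q[...,0])<0.04)&(abs(q[...,1])<0.075)
print("cross top",[np.percentile(q[k][:,j],[1,50,99]).round(4).tolist() for j in range(3)])
k=(abs(q[...,2]-0.036)<0.006)&(q[...,0]>0.035)&(q[...,0]<0.07)&(abs(q[...,1])<0.05);print("plate z",np.median(q[k][:,2]).round(4),k.sum())
k=(abs(q[...,2]-0.03)<0.003)&(abs(q[...,0])<0.04)&(abs(q[...,1])<0.04);print("near bottom sides x",np.percentile(q[k][:,0],[2,98]))
go(CRO-n_r*0.033,rot(YR,np.radians(35)))
E
```

```text
cross top [[-0.0163, 0.0014, 0.0189], [-0.0613, -0.0053, 0.0622], [0.0005, 0.0021, 0.0039]]
plate z 0.0381 5441
near bottom sides x [-0.02559904  0.02832294]
t 13.15 from [ 0.4812 -0.265   0.1809] rv [0.  0.1 0. ] | 0.1 shift [0.0014 0.0002 0.1328] | 0.133 w 0.0866 F [-0.2 -0.4 -0.4] q [ 0.9  -0.11 -0.27  2.18 -0.61  0.63 -0.58]
rows 2.3
```

View pics/w8.png

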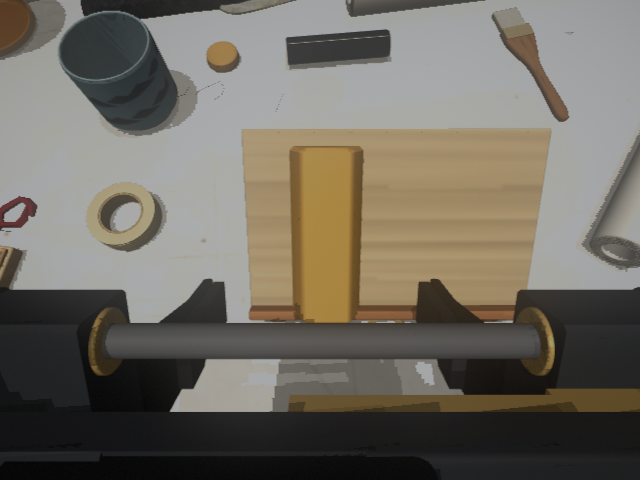

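Request:
carry_out(increments="0 0 0 0.001 0 0.04 0.087; 0 0 0 0.0025 0 0.09 0.087; 0 0 0 0.0025 0 0.12 0.087; 0 0 0 0.0025 0 0.13 0.087; 0 0 0 0.0025 0 0.133 0.087")

```text
time: 13.78
ee_pos: [0.5575, -0.2712, 0.0723]
eef_rot: [-0.655, 0.693, -0.218, 0.207]
ft_force: [0.9, -0.3, 0.1]
width: 0.0867
```

Request:
carry_out(increments="0 0 0 0 0 0.0005 0.06; 0 0 0 0 0 0.0005 0.05; 0 0 0 0 0 0.0005 0.045; 0 0 0 0 0 0.0005 0.045; 0 0 0 0 0 0.0005 0.045", squeeze=30)

```text
time: 14.4
ee_pos: [0.5578, -0.2716, 0.0723]
eef_rot: [-0.655, 0.693, -0.219, 0.207]
ft_force: [-3.5, 0.4, 5.1]
width: 0.0539
```

```bash
python3 - <<'E'
from h import *
go(CRO-n_r*0.033,rot(YR,np.radians(35)))
E
```

```text
t 14.4 from [ 0.5578 -0.2716  0.0723] rv [-0.   0.1  0.1] | 0.1 shift [-0.001   0.0009 -0.0003] | 0.001 w 0.0539 F [-3.5  0.4  5.1] q [ 0.83  0.21 -0.32  2.13 -0.66  0.33 -0.51]
rows 0.0
```

Request:
carry_out(increments="0 0 0 0 0 -0.015 0.045; 0 0 0 0 0 -0.045 0.045; 0 0 0 0 0 -0.09 0.045; 0 0 0 0 0 -0.12 0.045; 0 0 0 0 0 -0.13 0.045")

```text
time: 15.02
ee_pos: [0.4829, -0.2679, 0.1799]
eef_rot: [-0.655, 0.693, -0.219, 0.206]
ft_force: [0.5, -0.7, -3.1]
width: 0.0536
```

```bash
python3 - <<'E'
from h import *
f=np.array([np.cos(YB),np.sin(YB)]);l=np.array([-np.sin(YB),np.cos(YB)])
for n in ("top","scene"):
    p,d=r.camera(n);cv2.imwrite(f"pics/{n}9.png",p);W=pts(n,d)
    rel=W[...,:2]-MID;X=rel@f;Y=rel@l;Z=W[...,2]
    k=(Z>0.044)&(Z<0.062)&(abs(X)<0.09)&(abs(Y)<0.1)
    kk=cv2.morphologyEx(k.astype(np.uint8),cv2.MORPH_OPEN,np.ones((3,3)))>0
    q=np.stack([X[kk],Y[kk]],-1)*1000
    rc=cv2.minAreaRect(q.astype(np.float32));print(n,"layer rect",np.round(rc[0],1),np.round(rc[1],1),round(rc[2],1),kk.sum(),"z",np.median(Z[kk]).round(4))
go([*MID,0.16],rot(YB+np.pi/2,0))
t=cv2.imread("pics/top9.png")[190:330,130:290];s=cv2.imread("pics/scene9.png")[130:380,210:460]
cv2.imwrite("pics/c9.png",np.hstack([cv2.resize(t,(400,350)),cv2.resize(s,(350,350))]))
E
```

```text
top layer rect [-1.7  0.7] [132.3 138.6] 0.6 3996 z 0.0531
scene layer rect [-1.7 -0.1] [136.2 139.4] 1.1 2964 z 0.0543
t 15.12 from [ 0.4832 -0.2676  0.1789] rv [-28.9 -24.8 -78.5] | 87.2 shift [-0.4058  0.0132  0.0136] | 0.406 w 0.0533 F [ 0.9  0.4 -3.2] q [ 0.9  -0.1  -0.26  2.18 -0.61  0.62 -0.57]
rows 8.7
```

View pics/c9.png

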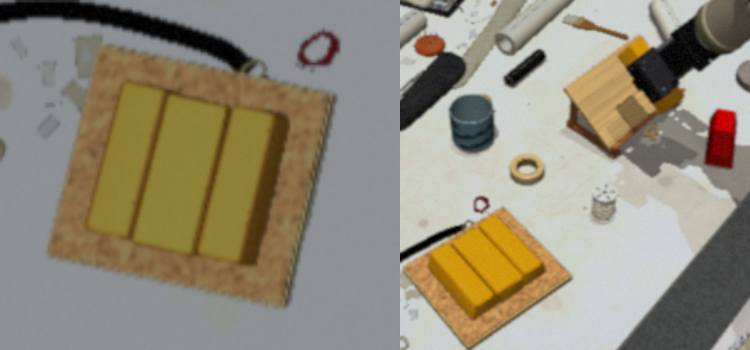

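Request:
carry_out(increments="-1.4 -1.2 -3.9 -0.015 0.001 0 0.045; -4.3 -3.7 -11.8 -0.05 0.002 -0.003 0.045; -7.2 -6.2 -19.6 -0.09 0.003 -0.006 0.045; -10.1 -8.7 -27.5 -0.135 0.004 -0.008 0.045; -13 -11.2 -35.3 -0.18 0.006 -0.008 0.045")

```text
time: 15.75
ee_pos: [0.4837, -0.085, 0.1812]
eef_rot: [0.873, -0.456, 0.127, -0.121]
ft_force: [1.1, -0.2, -1.8]
width: 0.0534
```

```bash
python3 - <<'E'
from h import *
go([*MID,0.16],rot(YB+np.pi/2,0))
E
```

```text
t 15.75 from [ 0.4837 -0.085   0.1812] rv [-15.8 -13.4 -42.7] | 47.5 shift [-0.1757 -0.1314  0.0475] | 0.225 w 0.0534 F [ 1.1 -0.2 -1.8] q [ 0.73 -0.14 -0.49  2.1  -0.31  0.88 -0.57]
rows 4.7
```

Request:
carry_out(increments="-3.2 -2.7 -8.5 -0.04 -0.026 0.008 0.045; -6.3 -5.4 -17.1 -0.08 -0.055 0.017 0.045; -9.5 -8 -25.6 -0.115 -0.083 0.027 0.045; -12.6 -10.7 -34.2 -0.147 -0.108 0.038 0.045; -15.8 -13.4 -42.7 -0.17 -0.127 0.046 0.045")

```text
time: 16.38
ee_pos: [0.502, 0.1332, 0.1599]
eef_rot: [0.995, -0.1, -0.001, 0.001]
ft_force: [-0.6, -0.9, -2.1]
width: 0.0533
```

```bash
python3 - <<'E'
from h import *
go([*MID,0.1],rot(YB+np.pi/2,0))
E
```

```text
t 16.38 from [0.502  0.1332 0.1599] rv [0.1 0.1 0.5] | 0.5 shift [ 0.0002 -0.0047  0.0599] | 0.06 w 0.0533 F [-0.6 -0.9 -2.1] q [ 0.38  0.24 -0.82  1.78  0.19  1.2  -0.69]
rows 1.0
```

Request:
carry_out(increments="0 0 0 -0.001 -0.004 0.02 0.045; 0 0 0 -0.001 -0.004 0.05 0.045; 0 0 0 -0.001 -0.004 0.075 0.045; 0 0 0 -0.001 -0.004 0.09 0.045; 0 0 0 -0.001 -0.004 0.092 0.045")

```text
time: 17.0
ee_pos: [0.5007, 0.1369, 0.0667]
eef_rot: [0.995, -0.1, -0.002, 0.001]
ft_force: [0.1, 0.2, -2.3]
width: 0.0528
```

```bash
python3 - <<'E'
from h import *
go([*MID,0.057],rot(YB+np.pi/2,0))
p,d=r.camera("wrist");p2,_=r.camera("scene");cv2.imwrite("pics/c10.png",np.hstack([cv2.resize(p,(460,345)),cv2.resize(p2[230:400,190:350],(325,345))]))
E
```

```text
t 17.0 from [0.5007 0.1369 0.0667] rv [0.1 0.3 0.5] | 0.6 shift [ 0.0021 -0.0012  0.0097] | 0.01 w 0.0528 F [ 0.1  0.2 -2.3] q [ 0.33  0.36 -0.78  1.88  0.29  1.03 -0.78]
rows 0.2
```

View pics/c10.png

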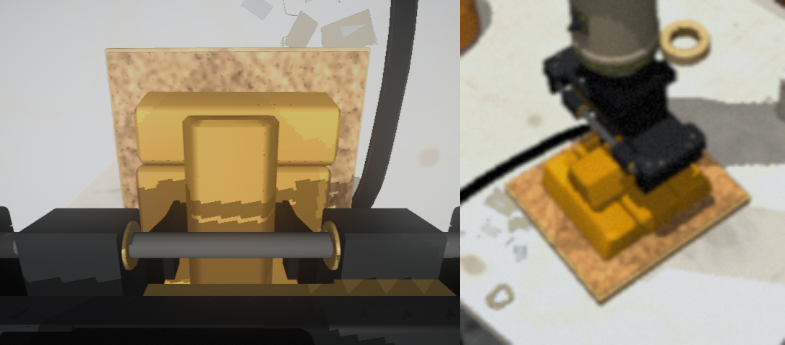

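Request:
carry_out(increments="0 0 0 0 0 0.003 0.045; 0 0 0 0 0 0.005 0.045; 0 0 0 0 0 0.007 0.045; 0 0 0 0 0 0.008 0.045; 0 0 0 0 0 0.0085 0.045")

```text
time: 17.73
ee_pos: [0.5017, 0.1372, 0.0596]
eef_rot: [0.995, -0.1, -0.001, 0.001]
ft_force: [0.5, -0.0, -1.4]
width: 0.0534
```

Request:
carry_out(increments="0 0 0 0 0 0.0005 0.045; 0 0 0 0 0 0.001 0.045; 0 0 0 0 0 0.0015 0.045; 0 0 0 0 0 0.002 0.045; 0 0 0 0 0 0.002 0.045")

```text
time: 18.35
ee_pos: [0.5016, 0.1372, 0.0575]
eef_rot: [0.995, -0.1, -0.001, 0.001]
ft_force: [-0.4, 0.2, -1.6]
width: 0.0534
```

```bash
python3 - <<'E'
from h import *
go([*MID,0.057],rot(YB+np.pi/2,0))
m=r.camera_model("wrist");p,d=r.camera("wrist");W=pts("wrist",d,m)
w=W[180:270,270:370].reshape(-1,3);w=w[np.isfinite(w[:,0])&(w[:,2]>0.07)]
print(w.mean(0),len(w),np.linalg.lstsq(np.c_[w[:,:2],np.ones(len(w))],w[:,2],rcond=None)[0])
E
```

```text
t 18.35 from [0.5016 0.1372 0.0575] rv [0.1 0.1 0.5] | 0.5 shift [ 0.0012 -0.0008  0.0005] | 0.002 w 0.0534 F [-0.4  0.2 -1.6] q [ 0.32  0.37 -0.78  1.88  0.31  1.01 -0.79]
rows 0.1
[0.51078324 0.18068489 0.08872804] 8958 [0.00092934 0.00530315 0.08729515]
```

Request:
carry_out(increments="0 0 0 0 0 0.0008 0.045; 0 0 0 0 0 0.0008 0.045; 0 0 0 0 0 0.0005 0.06; 0 0 0 0 0 0.0005 0.075; 0 0 0 0 0 0 0.087")

```text
time: 19.02
ee_pos: [0.5017, 0.1373, 0.0576]
eef_rot: [0.995, -0.1, -0.001, 0.001]
ft_force: [-0.8, 1.0, 0.1]
width: 0.0727
```

Request:
carry_out(increments="0 0 0 0 0 0 0.087; 0 0 0 0 0 0 0.087; 0 0 0 0 0 -0.02 0.087; 0 0 0 0 0 -0.05 0.087; 0 0 0 0 0 -0.1 0.087")

```text
time: 19.65
ee_pos: [0.5013, 0.1373, 0.159]
eef_rot: [0.995, -0.1, -0.002, 0.001]
ft_force: [1.3, -0.5, 0.8]
width: 0.087
```

Request:
carry_out(increments="0 0 0 0 -0.01 -0.03 0.087; 0 0 0 0.03 0.04 -0.04 0.087; 0 0 0 0.03 0.1 -0.04 0.087; 0 0 0 0.03 0.15 -0.04 0.087; 0 0 0 0.03 0.21 -0.04 0.087")

```text
time: 20.27
ee_pos: [0.4889, -0.0752, 0.2009]
eef_rot: [0.995, -0.099, -0.001, 0.001]
ft_force: [1.2, -0.3, -0.9]
width: 0.0872
```

```bash
python3 - <<'E'
from h import *
go([*MID,0.2],rot(YB+np.pi/2,0))
f=np.array([np.cos(YB),np.sin(YB)]);l=np.array([-np.sin(YB),np.cos(YB)])
im=[]
for n in ("top","scene"):
    p,d=r.camera(n);cv2.imwrite(f"pics/{n}11.png",p);W=pts(n,d)
    rel=W[...,:2]-MID;X=rel@f;Y=rel@l;Z=W[...,2]
    for lo,hi in ((0.044,0.062),(0.082,0.1)):
        k=(Z>lo)&(Z<hi)&(abs(X)<0.09)&(abs(Y)<0.1)
        kk=cv2.morphologyEx(k.astype(np.uint8),cv2.MORPH_OPEN,np.ones((3,3)))>0
        q=np.stack([X[kk],Y[kk]],-1)*1000
        rc=cv2.minAreaRect(q.astype(np.float32))
        print(n,lo,np.round(rc[0],1),np.round(rc[1],1),round(rc[2],1),kk.sum(),"z",np.median(Z[kk]).round(4),"slopes",np.linalg.lstsq(np.c_[q/1000,np.ones(len(q))],Z[kk],rcond=None)[0].round(3))
    b=(Z>0.01)&(Z<0.1)&(W[...,1]>-0.16)&(W[...,1]<0.02)&(W[...,0]>0.3)&(W[...,0]<0.85)
    k,L,st,c=cv2.connectedComponentsWithStats(b.astype(np.uint8))
    for i in range(1,k):
        if st[i,4]>80: print("  obj",c[i].round(),W[L==i].mean(0).round(3))
    im.append(p)
cv2.imwrite("pics/c11.png",np.hstack([cv2.resize(im[0][190:330,130:290],(400,350)),cv2.resize(im[1][230:400,190:350],(330,350))]))
E
```

```text
t 20.27 from [ 0.4889 -0.0752  0.2009] rv [0.1 0.1 0.6] | 0.6 shift [-0.0282 -0.2115  0.0006] | 0.213 w 0.0872 F [ 1.2 -0.3 -0.9] q [ 0.72  0.11 -0.7   1.79  0.08  1.26 -0.2 ]
rows 3.7
top 0.044 [-1.7  0.7] [132.3 137.8] 0.4 2321 z 0.053 slopes [-0.     0.003  0.053]
top 0.082 [-3.5 -1.8] [ 41. 131.] 0.7 1265 z 0.089 slopes [0.007 0.001 0.089]
  obj [310. 148.] [ 0.744 -0.081  0.052]
scene 0.044 [-0.6  0.1] [135.9 137.6] 0.1 1696 z 0.0541 slopes [ 0.007 -0.011  0.054]
scene 0.082 [-4.2 -3.7] [130.2  43.3] 89.3 927 z 0.0901 slopes [ 0.071 -0.005  0.09 ]
  obj [261. 217.] [ 0.739 -0.081  0.053]
  obj [300. 250.] [ 0.602 -0.08   0.018]
  obj [356. 273.] [ 0.432 -0.087  0.048]
```

View pics/c11.png

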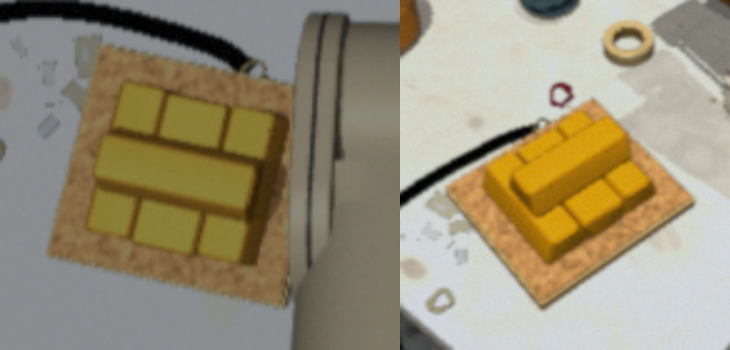

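```bash
python3 -c "
from bench import r
r.close_job()"
```

```text
the job is handed in; nothing more can be done
```

I put the wide-face-up bar between the two board bars, pressed it home, and laid the other rack bar crosswise on top. I handed the job in at about 20 s. It reports no verdict, so the figures below are my own camera measurements.

- **Wide-face-up bar:** it stood 10 mm proud after I let go. With the fingers closed I pressed it down until all three tops read 36.0 mm above the cork. The force reading once it had seated was 19 N, above the 15 N you gave as enough to slide the bars apart. The bars stayed flush after I let go, and again under the cross bar.
- **Cross bar:** it is within about 4 mm of the layer's centre and about 1° of square. Its top is 36 mm above the layer's, at 89 to 90 mm, and its slope in the top view is 0.007.
- **Bystanders:** in the last scene view the mug, tape roll and spool read the same positions as at the start. In the last top view the arm hid the tape roll and spool.
- **Disagreement:** the scene view gave a slope of 0.071 for the cross bar, over the 0.06 limit. I put this down to points on its sloping side being caught in the fit, because the top view and the pictures show it lying flat.

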